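Count along the rack and slide the spectacle case into the third gap

ROBOT

A 7-joint arm with a two-finger parallel gripper is mounted at the origin on the work surface. World frame = base frame: x ahead of the robot, y to its left, z up, the work surface at z = 0. Lengths are in m, angles in rad, forces in N, time in s.
With the tool pointing down it reaches from about 0.425 to 0.925 m from the base axis. Payload 6.8 kg.
Tool frame: the origin (TCP) lies at the very end of the fingers, on their centre line; the grasp point (between the pads) lies 19 mm behind it (bot.grasp_offset is the distance from the TCP to the grasp point, in m); z points along the fingers, y is the direction in which the jaws open and shut (so a half turn about z gives the same grasp; the last joint's range is limited). The gripper opens to 85 mm and grips with 20 to 120 N. Pads are 22 mm wide; open, the fingers measure 114 mm over their backs; the gripper's body (76 mm by 85 mm) begins 54 mm behind the grasp point. The pads swing forward as they close: fully open they stand 13 mm farther back than shut.
Start: joints at [1.104, 0.477, 0.022, 1.555, -0.011, 1.109, -0.083], TCP at [0.237, -0.632, 0.231] pointing down, gripper open.
Joint ranges: [-2.96, 2.96], [-0.34, 2.1], [-1.41, 1.46], [0.24, 2.44], [-1.37, 4.51], [0.17, 1.92], [-2.96, 2.96]. Speed limits (rad/s): [2.39, 2.39, 3.14, 3.14, 3.14, 3.14, 3.14].

INTERFACE

Orientations are given as a unit quaternion [w, x, y, z].
In Python, from station import monitor, cams, bot, finder gives the robot as it stands.
- The arm moves only by the tool jog_arm, never from a script. Its argument "plan" is a list of rows, each an object of numbers: "x", "y", "z": the shift along the tool's x, y, z as a fraction of full scale; "wx", "wy", "wz": the turn, a rotation vector about the tool's x, y, z as a fraction of full scale. A call has 1 to 12 rows; each row is the pose to reach, as a shift and turn from the pose measured when the call began, along the tool's axes at that moment, turning the shorter way round; what a row does not reach only later rows make up. Full scale, the value 1, is 20 cm for a shift and 180 degrees for a turn. A row lasts 1/12 s, in which the tool goes at most 41.7 mm and 7.16 degrees, less where a joint would pass 70% of its speed; a pose out of reach is approached as far as the arm can. A call with a number of a shift or a turn outside -1 to 1 is refused whole. A call with a gripper value outside its range is refused whole. "hand" is the opening, from -1 (shut) to 1 (fully open), set as the call begins (left out, the last holds). The fingers move at their own pace and stop on an object; "grip_force" is the grip in N (left out, the last holds). Time passes only in rows, so rows that repeat a pose let the fingers close. It gives the time, the measured TCP pose, the force and the opening at its end, in the units of the state.
- monitor.get_obs(): the state, without advancing time (a new reading comes with each control period).
- cams.read_camera(name): name is "scene" or "top"; returns the picture (400x640x3 uint8, red, green, blue); there is no depth.
- cams.get_calibration(name): a dict with "fx", "fy", "cx", "cy" (pixels), "distortion" ([k1, k2, p1, p2, k3] as OpenCV has them; the pictures are not rectified), "extrinsics" (4x4, takes a point from world to camera coordinates). Camera axes: x right, y down, z forward; pixel columns grow to the right and rows downward; lengths in m; the calibration is good to about 2 mm. A picture is of the moment at which its call begins. get_calibration takes no time and is no camera call.
- bot.hand_in(): hands the job in, once; it reports no verdict.
Trained networks look in the newest picture that a camera, given by its name, has taken for a name from the list of things; names that differ only in an ending like _2 or _b are one class to them, and where a whole thing is asked for, a point or a joint stands for the part that bears it (a point fixed in the world has none). Each returns a list of dicts, best first, with "confidence" (0 to 1); they miss things now and then, are a little off and sometimes report something else, mostly with a low value. They report only what shows in the picture. A call takes as long as a camera call. They do not tell look-alikes from the thing itself.
- finder.find_in(camera, target): "bbox" ([left, top, width, height] in pixels, round what is visible of it).
- finder.place_of(camera, target): "location" ([column, row] in pixels: a listed point, or the origin of a listed thing).
The state is a dict: "t": time; "q": joint angles; "joint_vel": joint speeds; "joint_torque": joint torques, N m; "eef_pos": TCP position; "tool_rot": TCP orientation; "contact_force": force on the tool from outside, world axes, zero at the start; "torque": the same for the moment, N m; "gripper_width": opening from 0.0 (shut) to 1.0 (fully open).
Only numpy, scipy, OpenCV 4.12 (cv2) and the standard library are available. Lean on these libraries where they do the work, as an engineer would, in place of code of your own. Each camera call takes 0.05 s, during which the arm holds its last target. There are 200 camera calls.

TASK

Nothing may be picked up here. With a fingertip, count along the back rail of the wooden spectacle-case rack from the red-knob end: tip the springy yellow tabs of the first, second and third gaps one after another (occupied gaps count too), and leave the fourth tab alone. Then push the blue spectacle case over the table top, without lifting it, straight into that third gap until it is fully home against the back, and leave the green case, tumbler and jar where they are.

Things in the scene. Friction and masses are not known exactly. Their poses are not given: they have to be found in the camera images.
- rack: fixed light-wood rack 100 mm deep (x), 264 wide (y), 40 high. Origin on the table at its middle; x runs from open front to back, y along the rail. Four 52 mm gaps, no floor, centred at y = +90, +30, -30, -90 mm between 8 mm walls (end walls 16). Mouths at x = -50 mm; back rail from x = +40 to +50, its top 40 mm above the table, a yellow tab on it at the middle of each gap
- red_knob: round red knob, 22 mm across, 14 mm high, on top of one of the rack's two end walls (rack x = -25 mm, rack y = +124 or -124 mm); marks the end where the count begins; origin at the centre of its underside
- black_knob: the same knob in black, fixed on the other end wall; origin at the centre of its underside
- tab_a (a joint): springy yellow tab of the gap at rack y = +90 mm: plate 4 mm thick along the rail, 24 mm deep (rack x), 22 mm tall above its hinge. Hinge along rack x: 0 upright, positive = top tipped to rack -y, negative = to +y, up to 1.45 rad; a soft spring (under 3 N at the top edge) stands it up again once a fingertip has passed over it
- tab_a_root (a point): hinge of the tab at rack y = +90 mm, 42.5 mm above the table at rack x = +45 mm; the upright tab ends 22 mm above it
- tab_b (a joint): springy yellow tab of the gap at rack y = +30 mm: plate 4 mm thick along the rail, 24 mm deep (rack x), 22 mm tall above its hinge. Hinge along rack x: 0 upright, positive = top tipped to rack -y, negative = to +y, up to 1.45 rad; a soft spring (under 3 N at the top edge) stands it up again once a fingertip has passed over it
- tab_b_root (a point): hinge of the tab at rack y = +30 mm, 42.5 mm above the table at rack x = +45 mm; the upright tab ends 22 mm above it
- tab_c (a joint): springy yellow tab of the gap at rack y = -30 mm: plate 4 mm thick along the rail, 24 mm deep (rack x), 22 mm tall above its hinge. Hinge along rack x: 0 upright, positive = top tipped to rack -y, negative = to +y, up to 1.45 rad; a soft spring (under 3 N at the top edge) stands it up again once a fingertip has passed over it
- tab_c_root (a point): hinge of the tab at rack y = -30 mm, 42.5 mm above the table at rack x = +45 mm; the upright tab ends 22 mm above it
- tab_d (a joint): springy yellow tab of the gap at rack y = -90 mm: plate 4 mm thick along the rail, 24 mm deep (rack x), 22 mm tall above its hinge. Hinge along rack x: 0 upright, positive = top tipped to rack -y, negative = to +y, up to 1.45 rad; a soft spring (under 3 N at the top edge) stands it up again once a fingertip has passed over it
- tab_d_root (a point): hinge of the tab at rack y = -90 mm, 42.5 mm above the table at rack x = +45 mm; the upright tab ends 22 mm above it
- blue_case_center (a point): centre of the blue hard-shell spectacle case to be put away: flat rounded box 110 mm long (its x), 42 wide (y), 22 high, about 90 g, loose on the table in front of the rack, its x within 15 degrees of the rack's x. Fully home, its far end touches the back rail (centre at rack x = -15 mm) and its near end sticks 20 mm out of the mouth
- green_case_center (a point): centre of a green case of the same size, loose, already lying home in the gap at rack y = +90 mm; leave it
- tumbler_mid (a point): loose drinking glass, 68 mm across, 85 mm high; its centre, half-way up; leave it
- jar_mid (a point): loose amber glass jar, 64 mm across, 85 mm high; its centre, half-way up; leave it
- blue_case: the same blue case; here the origin lies at the centre of its underside, axes as above
There are look-alikes about, which are no part of the job. Of the things like the blue_case, leave any that is orange or white; of the rest the smaller one is meant.

How it is judged:
By the outcome, as a careful person would: the job done as asked, in the order asked, and still so for the second after the job is handed in, with the robot touching nothing.
It also fails if it takes over 72 s, if anything falls off the work surface, if the arm or the gripper's body presses on something with over 40 N, if the wrist force passes 120 N, or if a joint passes its speed limit or range.

## Working session

There is one attempt and no reset: what is moved stays moved. The work goes in short steps, Python scripts to look and compute and a tool call to move; the robot and the scene stay as the last step left them, time stands still between calls to the robot, and variables do not carry over. Pictures are saved under pics/ and viewed, about 8 in all and at most 12, crops included, and the job is handed in when it is done.

Besides the shell and the picture viewer there is one more tool, called after ">>>" in YAML: its name, and indented under it one key for each argument. jog_arm: Moves the arm, as the interface text tells. Shift numbers are shares of 20 cm and turn numbers shares of 180 degrees, none past 1 either way. Its arguments: {"type":"object","properties":{"plan":{"type":"array","items":{"type":"object","properties":{"x":{"type":"number","minimum":-1,"maximum":1},"y":{"type":"number","minimum":-1,"maximum":1},"z":{"type":"number","minimum":-1,"maximum":1},"wx":{"type":"number","minimum":-1,"maximum":1},"wy":{"type":"number","minimum":-1,"maximum":1},"wz":{"type":"number","minimum":-1,"maximum":1}}}},"hand":{"type":"number"},"grip_force":{"type":"number"}},"required":["plan"]}

```bash
mkdir -p pics; ls
cat > h.py <<'E'
import numpy as np, cv2
from station import monitor, cams, bot, finder
from scipy.spatial.transform import Rotation as R
def cal(n):
    c=cams.get_calibration(n); K=np.array([[c['fx'],0,c['cx']],[0,c['fy'],c['cy']],[0,0,1.]])
    return K,np.array(c['distortion'],float),np.array(c['extrinsics'])
def back(n,uv,z):
    K,d,E=cal(n); p=cv2.undistortPoints(np.array([[uv]],float),K,d)[0,0]
    r=E[:3,:3].T@np.array([p[0],p[1],1]); o=-E[:3,:3].T@E[:3,3]
    return o+r*(z-o[2])/r[2]
def proj(n,P):
    K,d,E=cal(n); return cv2.projectPoints(np.array(P,float).reshape(-1,3),cv2.Rodrigues(E[:3,:3])[0],E[:3,3],K,d)[0][:,0]
def snap(n,f):
    im=cams.read_camera(n); cv2.imwrite(f,im[:,:,::-1]); return im
E
python3 - <<'E'
from h import *
o=monitor.get_obs(); print(o['t'],o['eef_pos'],o['tool_rot'],o['contact_force'])
a=snap('top','pics/top0.png'); b=snap('scene','pics/scene0.png')
Z=dict(red_knob=.04,black_knob=.04,tab_a_root=.0425,blue_case_center=.011,green_case_center=.011,tumbler_mid=.0425,jar_mid=.0425,rack=0)
for c in('top','scene'):
  for k,z in Z.items():
    for r in finder.place_of(c,k)[:5]:
      print(c,k,np.round(r['location']),round(r['confidence'],2),np.round(back(c,r['location'],z),3))
E
```

```text
pics
0.0 [ 0.23682113 -0.63145432  0.23032574] [-8.90413113e-04  9.83943636e-01  1.78477092e-01 -2.35314931e-04] [-0.12238358  0.23526666 -0.63163625]
top red_knob [271. 165.] 0.49 [0.579 0.147 0.04 ]
top black_knob [388. 146.] 0.56 [ 0.621 -0.1    0.04 ]
top tab_a_root [283. 135.] 0.64 [0.644 0.122 0.042]
top blue_case_center [393. 282.] 0.97 [ 0.34  -0.107  0.011]
top blue_case_center [465. 234.] 0.88 [ 0.439 -0.26   0.011]
top blue_case_center [277. 287.] 0.65 [0.328 0.131 0.011]
top blue_case_center [320. 219.] 0.6 [0.47  0.044 0.011]
top green_case_center [290. 163.] 0.92 [0.591 0.109 0.011]
top tumbler_mid [456. 157.] 0.82 [ 0.597 -0.242  0.042]
top jar_mid [207. 204.] 0.98 [0.495 0.277 0.042]
top rack [322. 217.] 0.57 [0.477 0.04  0.   ]
top rack [332. 151.] 0.55 [0.621 0.018 0.   ]
top rack [339. 121.] 0.28 [0.69  0.004 0.   ]
scene red_knob [170. 263.] 0.65 [ 0.601 -0.247  0.04 ]
scene red_knob [368. 215.] 0.63 [0.576 0.143 0.04 ]
scene black_knob [251. 257.] 0.52 [ 0.62  -0.099  0.04 ]
scene tab_a_root [368. 251.] 0.58 [0.657 0.117 0.042]
scene blue_case_center [330. 137.] 0.75 [0.317 0.133 0.011]
scene blue_case_center [307. 194.] 0.68 [0.475 0.042 0.011]
scene blue_case_center [228. 161.] 0.6 [ 0.343 -0.112  0.011]
scene blue_case_center [302. 198.] 0.58 [0.485 0.028 0.011]
scene blue_case_center [165. 203.] 0.57 [ 0.433 -0.258  0.011]
scene green_case_center [353. 230.] 0.68 [0.585 0.11  0.011]
scene tumbler_mid [172. 261.] 0.73 [ 0.599 -0.242  0.042]
scene jar_mid [414. 177.] 0.66 [0.504 0.268 0.043]
scene rack [314. 256.] 0.68 [0.62  0.022 0.   ]
```

Run:
```python
import cv2
a=cv2.imread('pics/top0.png')[90:330,170:510]; cv2.imwrite('pics/c1.png',cv2.resize(a,(800,565),interpolation=cv2.INTER_CUBIC))
b=cv2.imread('pics/scene0.png')[100:320,100:460]; cv2.imwrite('pics/c2.png',cv2.resize(b,(800,489),interpolation=cv2.INTER_CUBIC))
```

```text
(no output)
```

View pics/c1.png

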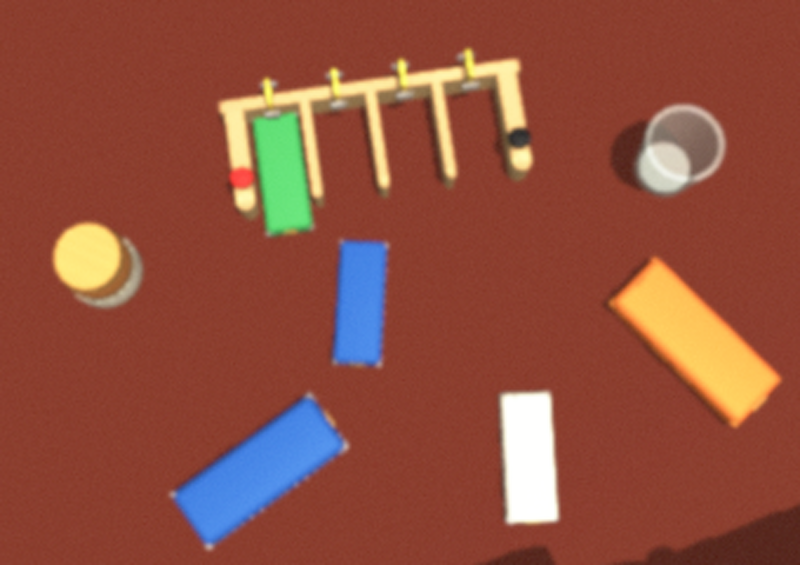

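View pics/c2.png

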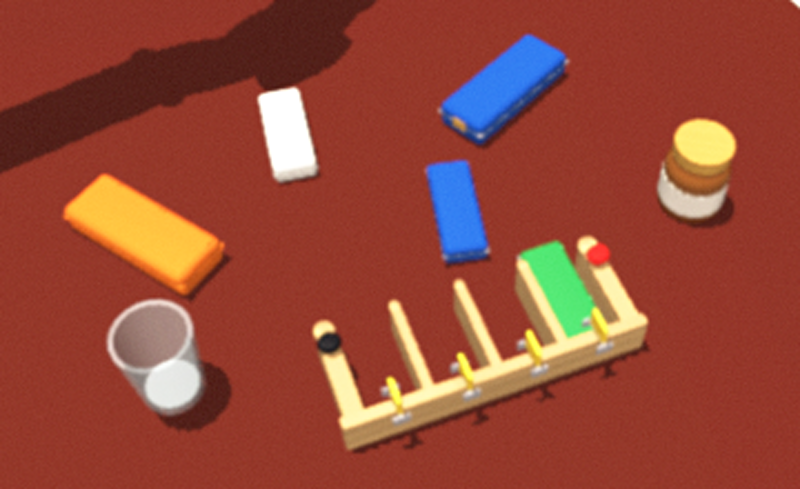

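Counting starts at the red knob, seen in the top crop at (241,178), which is the green-case end. The third gap is therefore tab_c at rack y = -30.

There are two blue look-alikes in the top image: (320,219), small and near the rack, and (277,287), larger and oblique. The orange and white cases are excluded. The smaller one at (320,219) is meant: it is the size of the green case and within 15° of the rack's x. The enlarged crop confirms this.

Next I'll fit the rack and case poses.

```bash
cat >> h.py <<'E'
def rw(p,P):  # rack (x,y,th) -> world
    P=np.atleast_2d(P); c,s=np.cos(p[2]),np.sin(p[2])
    return np.c_[p[0]+c*P[:,0]-s*P[:,1],p[1]+s*P[:,0]+c*P[:,1],P[:,2]]
def wr(p,W):
    W=np.atleast_2d(W); c,s=np.cos(p[2]),np.sin(p[2]); d=W[:,:2]-p[:2]
    return np.c_[c*d[:,0]+s*d[:,1],-s*d[:,0]+c*d[:,1]]
def blue(n,zt=.022,near=None):
    im=cams.read_camera(n); h=cv2.cvtColor(im,cv2.COLOR_RGB2HSV)
    m=cv2.inRange(h,(100,120,90),(125,255,255)); cs=cv2.findContours(m,0,1)[0]; out=[]
    for c in cs:
        if cv2.contourArea(c)<300: continue
        W=np.array([back(n,q,zt)[:2] for q in c[:,0]]); out.append(cv2.minAreaRect((W*1000).astype(np.float32)))
    return out
E
python3 - <<'E'
from h import *
from scipy.optimize import least_squares
obs=[]
M=dict(red_knob=[[-.025,.124,.04]],black_knob=[[-.025,-.124,.04]],tab_a_root=[[.045,y,.0425] for y in(.09,.03,-.03,-.09)],green_case_center=[[-.015,.09,.011]])
p0=np.array([.6247,.0277,.168])
for c in('top','scene'):
  cams.read_camera(c)
  for k,L in M.items():
    for r in finder.place_of(c,k):
      for P in L:
        e=np.linalg.norm(proj(c,rw(p0,P))-r['location'])
        if e<7: obs.append((c,P,r['location'])); print(c,k,P[1],round(e,1),round(r['confidence'],2))
f=lambda p:np.concatenate([(proj(c,rw(p,P))[0]-uv) for c,P,uv in obs])
s=least_squares(f,p0,loss='soft_l1'); print(s.x,np.round(f(s.x).reshape(-1,2),1).tolist())
p=s.x; np.save('rack.npy',p)
for c in('top','scene'):
  for r in blue(c): print(c,r,wr(p,[np.array(r[0])/1000]))
im=cv2.imread('pics/top0.png')
for y in(.132,-.132,.116,-.116,.064,.056,.004,-.004,-.056,-.064):
  q=proj('top',rw(p,[[-.05,y,.04],[.05,y,.04]])); cv2.line(im,*[tuple(int(v) for v in np.round(a)) for a in q],(255,0,255),1)
q=proj('top',rw(p,[[.045,y,.0645] for y in(.09,.03,-.03,-.09)]))
for a in q: cv2.circle(im,tuple(int(v) for v in np.round(a)),1,(255,0,0),-1)
cv2.imwrite('pics/c3.png',cv2.resize(im[100:200,240:420],(800,444),interpolation=cv2.INTER_NEAREST))
E
```

```text
top red_knob 0.124 2.4 0.46
top black_knob -0.124 5.0 0.56
top tab_a_root 0.09 0.8 0.92
top green_case_center 0.09 4.0 0.81
scene red_knob 0.124 1.2 0.58
scene black_knob -0.124 1.4 0.65
scene tab_a_root 0.09 3.5 0.76
scene tab_a_root -0.03 3.9 0.53
scene green_case_center 0.09 4.9 0.89
[0.62199737 0.0244769  0.16371518] [[-0.4, -0.5], [-3.1, -0.3], [2.3, 0.7], [-2.4, 0.0], [-1.8, -1.8], [-0.7, -1.8], [1.4, -0.1], [0.1, 2.2], [-1.2, 4.2]]
top ((323.1004333496094, 124.59718322753906), (55.59771728515625, 146.14710998535156), 36.00587463378906) [[-0.27858218  0.14749719]]
top ((470.4778747558594, 38.03950500488281), (40.030235290527344, 107.61503601074219), 87.08089447021484) [[-0.14728297  0.03807663]]
scene ((482.6207275390625, 35.19845199584961), (42.064308166503906, 119.5892562866211), 86.7054443359375) [[-0.13576553  0.03329446]]
scene ((331.5382080078125, 121.98779296875), (66.71337890625, 162.58575439453125), 36.31216812133789) [[-0.27068252  0.14354747]]
```

View pics/c3.png

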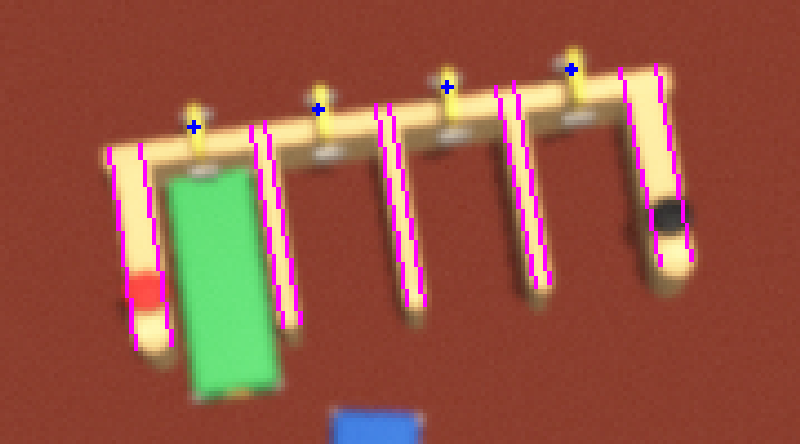

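Overlay agrees within about 1–2 px. I'll refine rack and case with a silhouette fit over both cameras.

```bash
cat >> h.py <<'E'
from scipy.optimize import minimize
S=4
def box(x0,x1,y0,y1,h): return [[x,y,z] for x in(x0,x1) for y in(y0,y1) for z in(0,h)]
RACK=[box(.04,.05,-.132,.132,.04)]+[box(-.05,.05,a,b,.04) for a,b in((.116,.132),(.056,.064),(-.004,.004),(-.064,-.056),(-.132,-.116))]
CASE=[box(-.055,.055,-.021,.021,.022)]
def render(n,p,boxes):
    m=np.zeros((400*S,640*S),np.uint8)
    for b in boxes:
        q=(proj(n,rw(p,b))+.5)*S-.5
        cv2.fillConvexPoly(m,cv2.convexHull(np.round(q*16).astype(np.int32)),1,shift=4)
    return m
def silfit(ims,lo,hi,boxes,p0):
    ms={}
    for n,im in ims.items():
        h=cv2.cvtColor(cv2.resize(im,None,fx=S,fy=S,interpolation=cv2.INTER_CUBIC),cv2.COLOR_RGB2HSV)
        m=cv2.inRange(h,lo,hi)>0
        roi=cv2.dilate(render(n,p0,boxes),np.ones((33,33)))>0
        ms[n]=(m&roi,roi)
    def cost(v):
        p=p0+np.array([v[0]/100,v[1]/100,v[2]/10]); c=0
        for n,(m,roi) in ms.items():
            r=render(n,p,boxes)>0; c+=1-(r&m).sum()/(r|m).sum()
        return c
    s=minimize(cost,[0,0,0],method='Nelder-Mead',options=dict(initial_simplex=[[0,0,0],[.4,0,0],[0,.4,0],[0,0,.4]],xatol=.01,fatol=1e-4))
    return p0+np.array([s.x[0]/100,s.x[1]/100,s.x[2]/10]),s.fun
E
python3 - <<'E'
from h import *
p0=np.load('rack.npy')
A={n:cams.read_camera(n) for n in('top','scene')}
for sel in(['top'],['scene'],['top','scene']):
  I={n:A[n] for n in sel}
  r=silfit(I,(11,40,90),(24,185,255),RACK,p0); b=silfit(I,(100,110,60),(125,255,255),CASE,np.array([.475,.037,-.05]))
  print(sel,r,b)
np.save('rack.npy',r[0]); print('case in rack',wr(r[0],b[0][:2]),b[0][2]-r[0][2])
p=r[0]
# tool rotation required: tool x -> rack +y, z down
o=monitor.get_obs(); q=o['tool_rot']; T=R.from_quat([q[1],q[2],q[3],q[0]])
G=R.from_matrix(np.c_[[-np.sin(p[2]),np.cos(p[2]),0],[np.cos(p[2]),np.sin(p[2]),0],[0,0,-1]])
print('rotvec/180',(T.inv()*G).as_rotvec(degrees=True)/180)
for P in([.045,.13,.12],[.045,.0,.12]):
  w=rw(p,P)[0]; print(w,T.inv().apply(w-o['eef_pos'])/.2)
E
```

```text
['top'] (array([0.62209691, 0.02375278, 0.14917184]), np.float64(0.2905015711387773)) (array([ 0.47346675,  0.037837  , -0.04143627]), np.float64(0.10364432315651828))
['scene'] (array([0.62441042, 0.0231634 , 0.14733172]), np.float64(0.40203696075228346)) (array([ 0.47221634,  0.0370557 , -0.08712258]), np.float64(0.11025344139971693))
['top', 'scene'] (array([0.62261203, 0.02326998, 0.14789991]), np.float64(0.7135196111689237)) (array([ 0.47255818,  0.03740919, -0.07138707]), np.float64(0.22086938342379991))
case in rack [[-0.1463321   0.03609698]] -0.219286975710638
rotvec/180 [ 4.21100426e-06 -1.18825704e-05 -4.32889598e-01]
[0.64796379 0.15848199 0.12      ] [ 3.31146069 -2.97952124  0.55664939]
[0.66712076 0.02990124 0.12      ] [ 3.1754319  -2.34391431  0.55663695]
```

>>> jog_arm:
  plan:
    - {"x": 0.2,"y": -0.18}
    - {"x": 0.4,"y": -0.36}
    - {"x": 0.6,"y": -0.54}
    - {"x": 0.8,"y": -0.72}
    - {"x": 1,"y": -0.9}
    - {"x": 1,"y": -0.9}
    - {"x": 1,"y": -0.9}
  hand: -1
  grip_force: 30

```text
invalid input at $.plan[0]: expected keys x, y, z, wx, wy, wz
```

>>> jog_arm:
  plan:
    - {"x": 0.2,"y": -0.18}
    - {"x": 0.4,"y": -0.36}
    - {"x": 0.6,"y": -0.54}
    - {"x": 0.8,"y": -0.72}
    - {"x": 1,"y": -0.9}
    - {"x": 1,"y": -0.9}
    - {"x": 1,"y": -0.9}

```text
invalid input at $.plan[0]: expected keys x, y, z, wx, wy, wz
```

>>> jog_arm:
  plan:
    - {"x": 0.2,"y": -0.18,"wz": -0.04}
    - {"x": 0.4,"y": -0.36,"wz": -0.08}
    - {"x": 0.6,"y": -0.54,"wz": -0.12}
    - {"x": 0.8,"y": -0.72,"wz": -0.16}
    - {"x": 1,"y": -0.9,"wz": -0.2}
    - {"x": 1,"y": -0.9,"wz": -0.24}
    - {"x": 1,"y": -0.9,"wz": -0.28}
    - {"x": 1,"y": -0.9,"wz": -0.32}
    - {"x": 1,"y": -0.9,"wz": -0.36}
    - {"x": 1,"y": -0.9,"wz": -0.4}
    - {"x": 1,"y": -0.9,"wz": -0.432}
    - {"x": 1,"y": -0.9,"wz": -0.432}

```text
invalid input at $.plan[0]: expected keys x, y, z, wx, wy, wz
```

```bash
cat >> h.py <<'E'
def rel(P,th=0,xaxis='y'):
    # print jog numbers to put TCP at rack point P, tool x at rack +y turned by th deg
    p=np.load('rack.npy'); o=monitor.get_obs(); q=o['tool_rot']; T=R.from_quat([q[1],q[2],q[3],q[0]])
    a=p[2]+np.radians(th); G=R.from_matrix(np.c_[[-np.sin(a),np.cos(a),0],[np.cos(a),np.sin(a),0],[0,0,-1]])
    w=rw(p,P)[0]; print(P,np.round(T.inv().apply(w-o['eef_pos'])/.2,3),np.round((T.inv()*G).as_rotvec()/np.pi,3))
def st():
    p=np.load('rack.npy'); o=monitor.get_obs(); print('t',round(o['t'],2),'rack',np.round(wr(p,o['eef_pos']),4),o['eef_pos'],'F',np.round(o['contact_force'],1),o['gripper_width'],'q7',np.round(o['q'],2))
E
python3 -c "
from h import *
st(); rel([.045,.13,.12]); rel([.045,.13,.05]); rel([.045,-.066,.05])"
```

```text
t 1.6 rack [[-0.4779 -0.5913]] [ 0.23704374 -0.63201417  0.23129974] F [-0.2 -1.   0.1] 1.0030032257726809 q7 [ 1.1   0.48  0.02  1.56 -0.01  1.11 -0.08]
[0.045, 0.13, 0.12] [ 3.311 -2.98   0.557] [ 0.    -0.    -0.433]
[0.045, 0.13, 0.05] [ 3.311 -2.98   0.907] [ 0.    -0.    -0.433]
[0.045, -0.066, 0.05] [ 3.106 -2.021  0.907] [ 0.    -0.    -0.433]
```

>>> jog_arm:
  plan:
    - {"x": 0.2,"y": -0.18,"z": 0,"wx": 0,"wy": 0,"wz": 0}
    - {"x": 0.4,"y": -0.36,"z": 0,"wx": 0,"wy": 0,"wz": 0}
    - {"x": 0.6,"y": -0.54,"z": 0,"wx": 0,"wy": 0,"wz": 0}
    - {"x": 0.8,"y": -0.72,"z": 0,"wx": 0,"wy": 0,"wz": 0}
    - {"x": 1,"y": -0.9,"z": 0,"wx": 0,"wy": 0,"wz": 0}
    - {"x": 1,"y": -0.9,"z": 0,"wx": 0,"wy": 0,"wz": 0}
    - {"x": 1,"y": -0.9,"z": 0,"wx": 0,"wy": 0,"wz": 0}
  hand: -1
  grip_force: 30

```text
t: 2.18
eef_pos: [0.3641, -0.3879, 0.2316]
tool_rot: [-0.001, 0.983, 0.181, 0.001]
contact_force: [1.0, -0.1, -0.0]
gripper_width: 0.01
```

>>> jog_arm:
  plan:
    - {"x": 0.2,"y": -0.18,"z": 0,"wx": 0,"wy": 0,"wz": 0}
    - {"x": 0.4,"y": -0.36,"z": 0,"wx": 0,"wy": 0,"wz": 0}
    - {"x": 0.6,"y": -0.54,"z": 0,"wx": 0,"wy": 0,"wz": 0}
    - {"x": 0.8,"y": -0.72,"z": 0,"wx": 0,"wy": 0,"wz": 0}
    - {"x": 1,"y": -0.9,"z": 0,"wx": 0,"wy": 0,"wz": 0}
    - {"x": 1,"y": -0.9,"z": 0,"wx": 0,"wy": 0,"wz": 0}
    - {"x": 1,"y": -0.9,"z": 0,"wx": 0,"wy": 0,"wz": 0}

```text
t: 2.77
eef_pos: [0.4886, -0.1436, 0.2327]
tool_rot: [-0.001, 0.983, 0.184, 0.002]
contact_force: [0.6, 1.1, -0.2]
gripper_width: -0.006
```

>>> jog_arm:
  plan:
    - {"x": 0.2,"y": -0.18,"z": 0,"wx": 0,"wy": 0,"wz": -0.04}
    - {"x": 0.4,"y": -0.36,"z": 0,"wx": 0,"wy": 0,"wz": -0.08}
    - {"x": 0.6,"y": -0.54,"z": 0,"wx": 0,"wy": 0,"wz": -0.12}
    - {"x": 0.8,"y": -0.72,"z": 0,"wx": 0,"wy": 0,"wz": -0.16}
    - {"x": 1,"y": -0.9,"z": 0,"wx": 0,"wy": 0,"wz": -0.2}
    - {"x": 1,"y": -0.9,"z": 0,"wx": 0,"wy": 0,"wz": -0.24}
    - {"x": 1,"y": -0.9,"z": 0,"wx": 0,"wy": 0,"wz": -0.28}
    - {"x": 1,"y": -0.9,"z": 0,"wx": 0,"wy": 0,"wz": -0.32}
    - {"x": 1,"y": -0.9,"z": 0,"wx": 0,"wy": 0,"wz": -0.36}
    - {"x": 1,"y": -0.9,"z": 0,"wx": 0,"wy": 0,"wz": -0.4}
    - {"x": 1,"y": -0.9,"z": 0,"wx": 0,"wy": 0,"wz": -0.432}
    - {"x": 1,"y": -0.9,"z": 0,"wx": 0,"wy": 0,"wz": -0.432}

```text
t: 3.77
eef_pos: [0.6102, 0.0963, 0.2336]
tool_rot: [0.0, 0.649, 0.761, 0.002]
contact_force: [-0.7, -0.4, -1.0]
gripper_width: -0.0
```

```bash
python3 -c "
from h import *
st(); rel([.045,.13,.12]); rel([.045,.13,.05]); rel([.045,-.066,.05])"
```

```text
t 3.77 rack [[-0.0015  0.074 ]] [0.61019138 0.09626971 0.23362786] F [-0.7 -0.4 -1. ] -0.0004869763845181248 q7 [ 0.19  0.44 -0.6   1.67  0.27  1.11 -0.32]
[0.045, 0.13, 0.12] [0.276 0.234 0.57 ] [ 0.001 -0.001  0.004]
[0.045, 0.13, 0.05] [0.275 0.233 0.92 ] [ 0.001 -0.001  0.004]
[0.045, -0.066, 0.05] [-0.705  0.222  0.917] [ 0.001 -0.001  0.004]
```

>>> jog_arm:
  plan:
    - {"x": 0.13,"y": 0.11,"z": 0.15,"wx": 0,"wy": 0,"wz": 0.004}
    - {"x": 0.275,"y": 0.233,"z": 0.3,"wx": 0,"wy": 0,"wz": 0.004}
    - {"x": 0.275,"y": 0.233,"z": 0.45,"wx": 0,"wy": 0,"wz": 0.004}
    - {"x": 0.275,"y": 0.233,"z": 0.6,"wx": 0,"wy": 0,"wz": 0.004}
    - {"x": 0.275,"y": 0.233,"z": 0.7,"wx": 0,"wy": 0,"wz": 0.004}
    - {"x": 0.275,"y": 0.233,"z": 0.8,"wx": 0,"wy": 0,"wz": 0.004}
    - {"x": 0.275,"y": 0.233,"z": 0.86,"wx": 0,"wy": 0,"wz": 0.004}
    - {"x": 0.275,"y": 0.233,"z": 0.915,"wx": 0,"wy": 0,"wz": 0.004}
    - {"x": 0.275,"y": 0.233,"z": 0.915,"wx": 0,"wy": 0,"wz": 0.004}
    - {"x": 0.275,"y": 0.233,"z": 0.915,"wx": 0,"wy": 0,"wz": 0.004}

```text
t: 4.6
eef_pos: [0.6482, 0.1585, 0.0512]
tool_rot: [0.0, 0.654, 0.757, 0.002]
contact_force: [-0.9, 0.6, -0.3]
gripper_width: -0.001
```

```bash
python3 -c "
from h import *
st(); rel([.045,.03,.051]); rel([.045,-.066,.051]); snap('scene','pics/s1.png')
im=cv2.imread('pics/s1.png')[150:330,180:460]; cv2.imwrite('pics/c4.png',cv2.resize(im,(800,514),interpolation=cv2.INTER_CUBIC))"
```

```text
t 4.6 rack [[0.0452 0.13  ]] [0.64821196 0.15849145 0.05123737] F [-0.9  0.6 -0.3] -0.0005585348605516727 q7 [ 0.02  0.72 -0.51  1.68  0.43  0.86 -0.52]
[0.045, 0.03, 0.051] [-0.5 -0.  -0. ] [ 0.001 -0.001 -0.001]
[0.045, -0.066, 0.051] [-0.98   0.001 -0.001] [ 0.001 -0.001 -0.001]
```

View pics/c4.png

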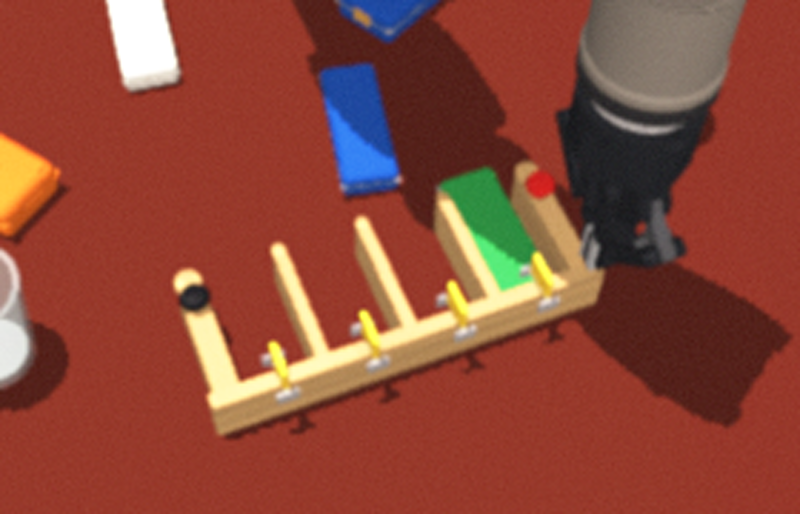

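The fingertip is beside the red-knob end of the rail, at crop (610,262). All four tabs stand upright, tab_a at crop (541,270). Sweeping now.

>>> jog_arm:
  plan:
    - {"x": -0.04,"y": 0,"z": 0,"wx": 0,"wy": 0,"wz": 0}
    - {"x": -0.08,"y": 0,"z": 0,"wx": 0,"wy": 0,"wz": 0}
    - {"x": -0.12,"y": 0,"z": 0,"wx": 0,"wy": 0,"wz": 0}
    - {"x": -0.16,"y": 0,"z": 0,"wx": 0,"wy": 0,"wz": 0}
    - {"x": -0.2,"y": 0,"z": 0,"wx": 0,"wy": 0,"wz": 0}
    - {"x": -0.24,"y": 0,"z": 0,"wx": 0,"wy": 0,"wz": 0}

```text
t: 5.15
eef_pos: [0.6559, 0.1112, 0.0523]
tool_rot: [0.0, 0.654, 0.757, 0.003]
contact_force: [0.2, 3.7, 1.8]
gripper_width: -0.001
```

```bash
python3 -c "
from h import *
st(); rel([.045,-.066,.051]); snap('scene','pics/s2.png')
im=cv2.imread('pics/s2.png')[150:330,180:460]; cv2.imwrite('pics/c5.png',cv2.resize(im,(800,514),interpolation=cv2.INTER_CUBIC))"
```

```text
t 5.15 rack [[0.0459 0.0821]] [0.65591894 0.11119839 0.05225874] F [0.2 3.7 1.8] -0.0006007388174750797 q7 [ 0.09  0.71 -0.51  1.68  0.43  0.85 -0.45]
[0.045, -0.066, 0.051] [-0.74  -0.003  0.003] [ 0.002 -0.001 -0.001]
```

View pics/c5.png

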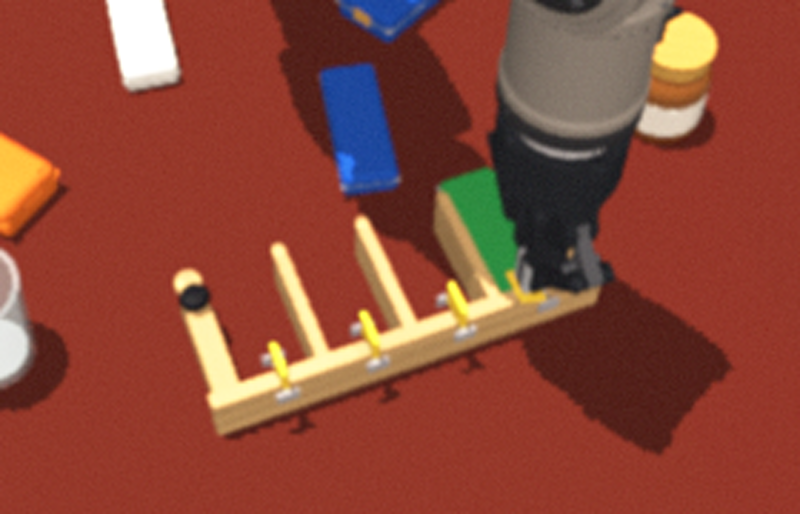

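Tab_a is tipped well over at crop (525,287) with about 4 N. I'll continue past tab_b and tab_c, stopping at rack y of about -66.

>>> jog_arm:
  plan:
    - {"x": -0.04,"y": -0.003,"z": 0.003,"wx": 0,"wy": 0,"wz": 0}
    - {"x": -0.08,"y": -0.003,"z": 0.003,"wx": 0,"wy": 0,"wz": 0}
    - {"x": -0.12,"y": -0.003,"z": 0.003,"wx": 0,"wy": 0,"wz": 0}
    - {"x": -0.16,"y": -0.003,"z": 0.003,"wx": 0,"wy": 0,"wz": 0}
    - {"x": -0.2,"y": -0.003,"z": 0.003,"wx": 0,"wy": 0,"wz": 0}
    - {"x": -0.24,"y": -0.003,"z": 0.003,"wx": 0,"wy": 0,"wz": 0}
    - {"x": -0.28,"y": -0.003,"z": 0.003,"wx": 0,"wy": 0,"wz": 0}
    - {"x": -0.32,"y": -0.003,"z": 0.003,"wx": 0,"wy": 0,"wz": 0}
    - {"x": -0.36,"y": -0.003,"z": 0.003,"wx": 0,"wy": 0,"wz": 0}
    - {"x": -0.4,"y": -0.003,"z": 0.003,"wx": 0,"wy": 0,"wz": 0}
    - {"x": -0.44,"y": -0.003,"z": 0.003,"wx": 0,"wy": 0,"wz": 0}
    - {"x": -0.46,"y": -0.003,"z": 0.003,"wx": 0,"wy": 0,"wz": 0}

```text
t: 6.2
eef_pos: [0.669, 0.0145, 0.0509]
tool_rot: [0.001, 0.655, 0.755, 0.002]
contact_force: [0.0, -0.1, 0.1]
gripper_width: -0.001
```

```bash
python3 -c "
from h import *
st(); rel([.045,-.066,.051])"
```

```text
t 6.2 rack [[ 0.0446 -0.0155]] [0.66902609 0.01449917 0.05088611] F [ 0.  -0.1  0.1] -0.0009508988660091152 q7 [ 0.23  0.72 -0.5   1.67  0.43  0.86 -0.31]
[0.045, -0.066, 0.051] [-0.252  0.003 -0.001] [ 0.001 -0.    -0.002]
```

>>> jog_arm:
  plan:
    - {"x": -0.04,"y": 0,"z": 0,"wx": 0,"wy": 0,"wz": 0}
    - {"x": -0.08,"y": 0,"z": 0,"wx": 0,"wy": 0,"wz": 0}
    - {"x": -0.12,"y": 0,"z": 0,"wx": 0,"wy": 0,"wz": 0}
    - {"x": -0.16,"y": 0,"z": 0,"wx": 0,"wy": 0,"wz": 0}
    - {"x": -0.2,"y": 0,"z": 0,"wx": 0,"wy": 0,"wz": 0}
    - {"x": -0.23,"y": 0,"z": 0,"wx": 0,"wy": 0,"wz": 0}
    - {"x": -0.25,"y": 0,"z": 0,"wx": 0,"wy": 0,"wz": 0}
    - {"x": -0.255,"y": 0,"z": 0,"wx": 0,"wy": 0,"wz": 0}
    - {"x": -0.255,"y": 0,"z": 0,"wx": 0,"wy": 0,"wz": 0}
    - {"x": -0.255,"y": 0,"z": 0,"wx": 0,"wy": 0,"wz": 0}

```text
t: 7.03
eef_pos: [0.676, -0.0358, 0.0507]
tool_rot: [0.001, 0.655, 0.755, 0.002]
contact_force: [0.3, 0.7, 0.7]
gripper_width: 0.001
```

```bash
python3 -c "
from h import *
st(); rel([.045,-.066,.13]); snap('scene','pics/s3.png')
im=cv2.imread('pics/s3.png')[150:330,180:460]; cv2.imwrite('pics/c6.png',cv2.resize(im,(800,514),interpolation=cv2.INTER_CUBIC))"
```

```text
t 7.03 rack [[ 0.0441 -0.0663]] [ 0.67604408 -0.03581718  0.05074569] F [0.3 0.7 0.7] 0.0011064871090839482 q7 [ 0.3   0.73 -0.5   1.65  0.43  0.87 -0.23]
[0.045, -0.066, 0.13] [ 0.002  0.006 -0.396] [ 0.001 -0.    -0.002]
```

View pics/c6.png

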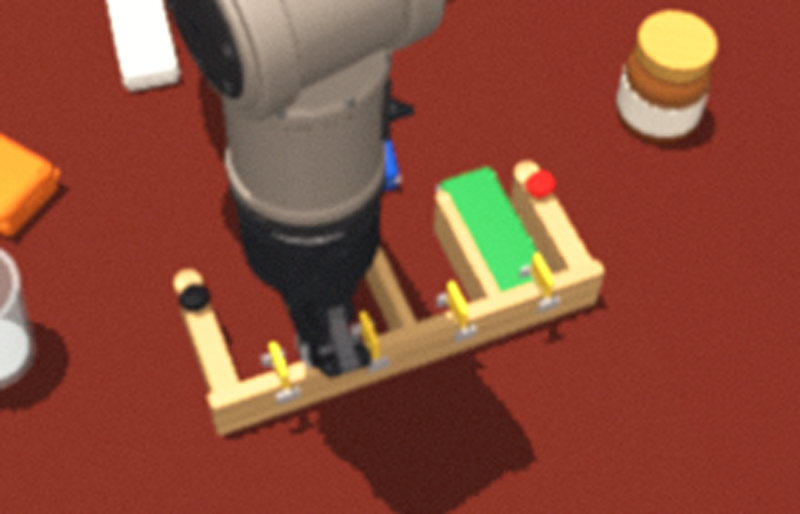

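All three tabs have sprung back up and tab_d at crop (280,365) was not touched; the finger sits between tabs c and d. Lifting, then moving beside the blue case with the hand partly open.

>>> jog_arm:
  plan:
    - {"x": 0,"y": 0,"z": -0.15,"wx": 0,"wy": 0,"wz": 0}
    - {"x": 0,"y": 0,"z": -0.3,"wx": 0,"wy": 0,"wz": 0}
    - {"x": 0,"y": 0,"z": -0.4,"wx": 0,"wy": 0,"wz": 0}
    - {"x": 0.13,"y": -0.16,"z": -0.4,"wx": 0,"wy": 0,"wz": 0}
    - {"x": 0.26,"y": -0.32,"z": -0.4,"wx": 0,"wy": 0,"wz": 0}
    - {"x": 0.39,"y": -0.48,"z": -0.4,"wx": 0,"wy": 0,"wz": 0}
    - {"x": 0.52,"y": -0.64,"z": -0.4,"wx": 0,"wy": 0,"wz": 0}
    - {"x": 0.65,"y": -0.8,"z": -0.4,"wx": 0,"wy": 0,"wz": 0}
    - {"x": 0.77,"y": -0.95,"z": -0.4,"wx": 0,"wy": 0,"wz": 0}
    - {"x": 0.77,"y": -0.95,"z": -0.4,"wx": 0,"wy": 0,"wz": 0}
    - {"x": 0.77,"y": -0.95,"z": -0.4,"wx": 0,"wy": 0,"wz": 0}
  hand: 0.4

```text
t: 8.0
eef_pos: [0.4642, 0.0913, 0.1304]
tool_rot: [0.002, 0.653, 0.757, 0.002]
contact_force: [0.7, -0.3, 0.7]
gripper_width: 0.703
```

```bash
python3 -c "
from h import *
st(); rel([-.146,.09,.01]); rel([-.146,.002,.01])"
```

```text
t 8.0 rack [[-0.1466  0.0906]] [0.4642419  0.0912988  0.13044389] F [ 0.7 -0.3  0.7] 0.7029949165073179 q7 [ 0.23  0.35 -0.65  2.09  0.3   0.79 -0.46]
[-0.146, 0.09, 0.01] [-0.003  0.     0.602] [ 0.001  0.    -0.   ]
[-0.146, 0.002, 0.01] [-0.443  0.001  0.602] [ 0.001  0.    -0.   ]
```

>>> jog_arm:
  plan:
    - {"x": 0,"y": 0,"z": 0.15,"wx": 0,"wy": 0,"wz": 0}
    - {"x": 0,"y": 0,"z": 0.3,"wx": 0,"wy": 0,"wz": 0}
    - {"x": 0,"y": 0,"z": 0.42,"wx": 0,"wy": 0,"wz": 0}
    - {"x": 0,"y": 0,"z": 0.52,"wx": 0,"wy": 0,"wz": 0}
    - {"x": 0,"y": 0,"z": 0.58,"wx": 0,"wy": 0,"wz": 0}
    - {"x": 0,"y": 0,"z": 0.61,"wx": 0,"wy": 0,"wz": 0}
    - {"x": 0,"y": 0,"z": 0.61,"wx": 0,"wy": 0,"wz": 0}
    - {"x": 0,"y": 0,"z": 0.61,"wx": 0,"wy": 0,"wz": 0}

```text
t: 8.67
eef_pos: [0.4656, 0.0914, 0.0089]
tool_rot: [0.002, 0.653, 0.757, 0.002]
contact_force: [0.1, 0.6, -0.6]
gripper_width: 0.7
```

>>> jog_arm:
  plan:
    - {"x": -0.03,"y": 0,"z": 0,"wx": 0,"wy": 0,"wz": 0}
    - {"x": -0.06,"y": 0,"z": 0,"wx": 0,"wy": 0,"wz": 0}
    - {"x": -0.09,"y": 0,"z": 0,"wx": 0,"wy": 0,"wz": 0}
    - {"x": -0.12,"y": 0,"z": 0,"wx": 0,"wy": 0,"wz": 0}
    - {"x": -0.15,"y": 0,"z": 0,"wx": 0,"wy": 0,"wz": 0}
    - {"x": -0.18,"y": 0,"z": 0,"wx": 0,"wy": 0,"wz": 0}
    - {"x": -0.21,"y": 0,"z": 0,"wx": 0,"wy": 0,"wz": 0}
    - {"x": -0.24,"y": 0,"z": 0,"wx": 0,"wy": 0,"wz": 0}
    - {"x": -0.27,"y": 0,"z": 0,"wx": 0,"wy": 0,"wz": 0}
    - {"x": -0.29,"y": 0,"z": 0,"wx": 0,"wy": 0,"wz": 0}
    - {"x": -0.3,"y": 0,"z": 0,"wx": 0,"wy": 0,"wz": 0}

```text
t: 9.58
eef_pos: [0.4744, 0.0312, 0.0088]
tool_rot: [0.002, 0.654, 0.757, 0.002]
contact_force: [0.5, -0.7, -0.4]
gripper_width: 0.698
```

```bash
python3 -c "
from h import *
st(); snap('scene','pics/s4.png'); snap('top','pics/t4.png')
rel([-.146,.002,.008])
im=cv2.imread('pics/s4.png')[120:300,180:460]; t=cv2.imread('pics/t4.png')[120:300,230:430]
cv2.imwrite('pics/c7.png',np.hstack([cv2.resize(im,(460,296)),cv2.resize(t,(329,296))]))"
```

```text
t 9.58 rack [[-0.1454  0.0297]] [0.47440034 0.03123674 0.0088083 ] F [ 0.5 -0.7 -0.4] 0.697986394652186 q7 [ 0.22  0.56 -0.51  2.15  0.52  0.54 -0.53]
[-0.146, 0.002, 0.008] [-0.14  -0.003  0.004] [ 0.002  0.    -0.001]
```

View pics/c7.png

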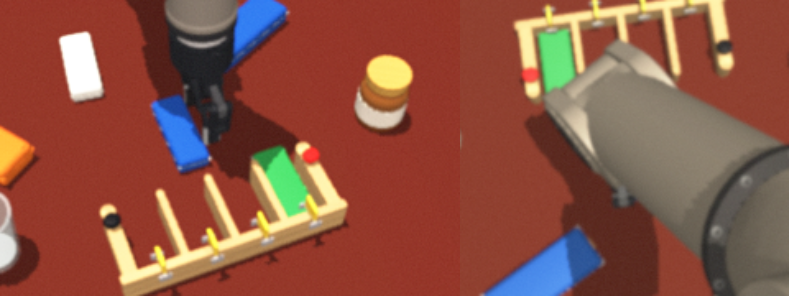

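The blue case, left panel (180,132), is being pushed sideways and is now parallel to the rack walls. Continuing.

>>> jog_arm:
  plan:
    - {"x": -0.03,"y": 0,"z": 0.002,"wx": 0,"wy": 0,"wz": 0}
    - {"x": -0.06,"y": 0,"z": 0.003,"wx": 0,"wy": 0,"wz": 0}
    - {"x": -0.09,"y": 0,"z": 0.003,"wx": 0,"wy": 0,"wz": 0}
    - {"x": -0.11,"y": 0,"z": 0.003,"wx": 0,"wy": 0,"wz": 0}
    - {"x": -0.125,"y": 0,"z": 0.003,"wx": 0,"wy": 0,"wz": 0}
    - {"x": -0.13,"y": 0,"z": 0.003,"wx": 0,"wy": 0,"wz": 0}
    - {"x": -0.13,"y": 0,"z": 0.003,"wx": 0,"wy": 0,"wz": 0}

```text
t: 10.27
eef_pos: [0.4781, 0.0054, 0.0082]
tool_rot: [0.002, 0.654, 0.757, 0.002]
contact_force: [0.2, 0.4, -0.7]
gripper_width: 0.703
```

>>> jog_arm:
  plan:
    - {"x": 0.05,"y": 0,"z": 0,"wx": 0,"wy": 0,"wz": 0}
    - {"x": 0.1,"y": 0,"z": 0,"wx": 0,"wy": 0,"wz": 0}
    - {"x": 0.1,"y": 0,"z": -0.15,"wx": 0,"wy": 0,"wz": 0}
    - {"x": 0.1,"y": -0.1,"z": -0.35,"wx": 0,"wy": 0,"wz": 0.04}
    - {"x": 0.1,"y": -0.2,"z": -0.5,"wx": 0,"wy": 0,"wz": 0.08}
    - {"x": 0.1,"y": -0.3,"z": -0.5,"wx": 0,"wy": 0,"wz": 0.12}
    - {"x": 0.1,"y": -0.3,"z": -0.5,"wx": 0,"wy": 0,"wz": 0.12}

```text
t: 10.85
eef_pos: [0.4123, 0.0169, 0.109]
tool_rot: [0.002, 0.785, 0.619, 0.001]
contact_force: [-1.0, 0.4, -0.9]
gripper_width: 0.699
```

```bash
python3 -c "
from h import *
st(); A={n:snap(n,'pics/%s5.png'%n) for n in('top','scene')}
p=np.load('rack.npy'); c0=np.r_[rw(p,[-.146,-.03,0])[0][:2],p[2]]
for sel in(['top'],['scene'],['top','scene']):
  b,f=silfit({n:A[n] for n in sel},(100,110,30),(125,255,255),CASE,c0); print(sel,f,wr(p,b[:2]),b[2]-p[2])
"
```

```text
t 10.85 rack [[-0.2089  0.0247]] [0.41232395 0.01689703 0.10897099] F [-1.   0.4 -0.9] 0.6988301753442681 q7 [ 0.32  0.28 -0.58  2.24  0.25  0.68 -0.67]
['top'] 1.0 [[-0.146 -0.03 ]] 0.0
['scene'] 0.12667266726672666 [[-0.14262095 -0.02840065]] -0.0442978345836617
['top', 'scene'] 1.1266726672667267 [[-0.14262095 -0.02840065]] -0.0442978345836617
```

Scene fit: case at rack (-143,-28) mm, yaw about -2.5°; this camera read 1.5–2.5° too negative earlier, so the case is close to aligned. The arm hides it from the top camera. Next I'll turn the jaws across the rack for a two-finger end push.

```bash
python3 -c "
from h import *
rel([-.214,-.029,.109],-90)"
```

```text
[-0.214, -0.029, 0.109] [-0.264  0.062 -0.004] [ 0.001 -0.001  0.38 ]
```

>>> jog_arm:
  plan:
    - {"x": -0.05,"y": 0.01,"z": 0,"wx": 0,"wy": 0,"wz": 0.04}
    - {"x": -0.1,"y": 0.025,"z": 0,"wx": 0,"wy": 0,"wz": 0.08}
    - {"x": -0.15,"y": 0.035,"z": 0,"wx": 0,"wy": 0,"wz": 0.12}
    - {"x": -0.2,"y": 0.05,"z": 0,"wx": 0,"wy": 0,"wz": 0.16}
    - {"x": -0.264,"y": 0.062,"z": 0,"wx": 0,"wy": 0,"wz": 0.2}
    - {"x": -0.264,"y": 0.062,"z": 0,"wx": 0,"wy": 0,"wz": 0.24}
    - {"x": -0.264,"y": 0.062,"z": 0,"wx": 0,"wy": 0,"wz": 0.28}
    - {"x": -0.264,"y": 0.062,"z": 0,"wx": 0,"wy": 0,"wz": 0.32}
    - {"x": -0.264,"y": 0.062,"z": 0,"wx": 0,"wy": 0,"wz": 0.36}
    - {"x": -0.264,"y": 0.062,"z": 0,"wx": 0,"wy": 0,"wz": 0.38}
    - {"x": -0.264,"y": 0.062,"z": 0,"wx": 0,"wy": 0,"wz": 0.38}
    - {"x": -0.264,"y": 0.062,"z": 0,"wx": 0,"wy": 0,"wz": 0.38}
  hand: -0.4

```text
t: 11.95
eef_pos: [0.4156, -0.0362, 0.1077]
tool_rot: [0.0, 0.997, 0.077, 0.003]
contact_force: [-0.3, 0.1, 0.6]
gripper_width: 0.297
```

```bash
python3 -c "
from h import *
st(); rel([-.215,-.029,.01],-90)"
```

```text
t 11.95 rack [[-0.2135 -0.0283]] [ 0.41560474 -0.03615816  0.10765812] F [-0.3  0.1  0.6] 0.29696990022039116 q7 [ 0.22  0.26 -0.32  2.24  0.13  0.65 -1.61]
[-0.215, -0.029, 0.01] [-0.01   0.003  0.488] [ 0.    -0.002  0.002]
```

>>> jog_arm:
  plan:
    - {"x": -0.02,"y": 0.003,"z": 0.1,"wx": 0,"wy": 0,"wz": 0}
    - {"x": -0.02,"y": 0.003,"z": 0.2,"wx": 0,"wy": 0,"wz": 0}
    - {"x": -0.02,"y": 0.003,"z": 0.3,"wx": 0,"wy": 0,"wz": 0}
    - {"x": -0.02,"y": 0.003,"z": 0.35,"wx": 0,"wy": 0,"wz": 0}
    - {"x": -0.02,"y": 0.003,"z": 0.35,"wx": 0,"wy": 0,"wz": 0}

```text
t: 12.37
eef_pos: [0.4108, -0.0369, 0.0356]
tool_rot: [-0.0, 0.997, 0.079, 0.0]
contact_force: [-0.6, 0.3, 0.1]
gripper_width: 0.296
```

```bash
python3 -c "
from h import *
st(); rel([-.217,-.029,.01],-90)
A={'scene':snap('scene','pics/s6.png')}
p=np.load('rack.npy'); c0=np.r_[rw(p,[-.143,-.03,0])[0][:2],p[2]]
cv2.imwrite('pics/c8.png',cv2.resize(cv2.imread('pics/s6.png')[100:300,140:440],(800,533)))"
```

```text
t 12.37 rack [[-0.2183 -0.0283]] [ 0.41083094 -0.03691652  0.03558004] F [-0.6  0.3  0.1] 0.2960987219455988 q7 [ 0.17  0.4  -0.27  2.3   0.23  0.47 -1.7 ]
[-0.217, -0.029, 0.01] [0.007 0.003 0.128] [-0.    -0.     0.003]
```

View pics/c8.png

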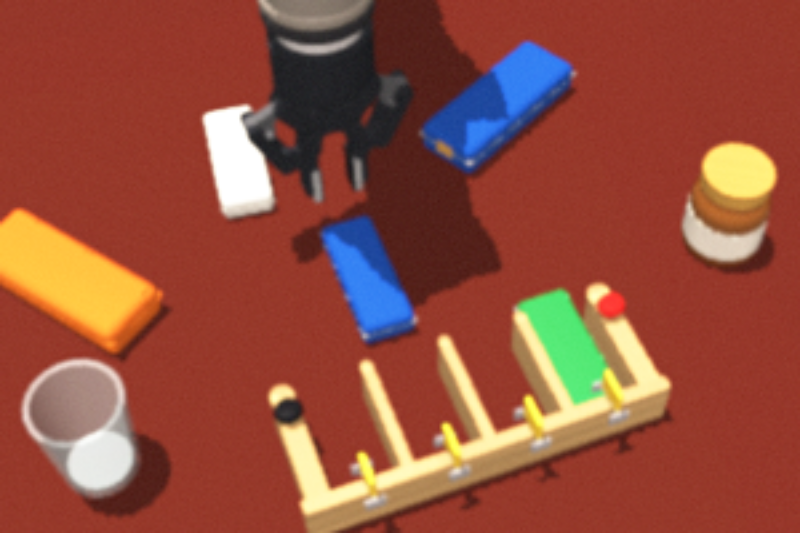

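The blue case at crop (368,278) lies in front of the third gap (mouth near (405,350)) and parallel to its walls. The fingertips at (317,190) and (357,180) are behind its near end. I'll descend and push.

>>> jog_arm:
  plan:
    - {"x": 0.003,"y": 0.003,"z": 0.06,"wx": 0,"wy": 0,"wz": 0.002}
    - {"x": 0.003,"y": 0.003,"z": 0.11,"wx": 0,"wy": 0,"wz": 0.002}
    - {"x": 0.003,"y": 0.003,"z": 0.13,"wx": 0,"wy": 0,"wz": 0.002}
    - {"x": 0.003,"y": 0.003,"z": 0.13,"wx": 0,"wy": 0,"wz": 0.002}

```text
t: 12.75
eef_pos: [0.4123, -0.0373, 0.0106]
tool_rot: [-0.0, 0.997, 0.076, 0.001]
contact_force: [-0.4, 0.0, 0.3]
gripper_width: 0.299
```

>>> jog_arm:
  plan:
    - {"x": 0.03,"y": 0,"z": 0,"wx": 0,"wy": 0,"wz": 0}
    - {"x": 0.06,"y": 0,"z": 0,"wx": 0,"wy": 0,"wz": 0}
    - {"x": 0.09,"y": 0,"z": 0,"wx": 0,"wy": 0,"wz": 0}
    - {"x": 0.12,"y": 0,"z": 0,"wx": 0,"wy": 0,"wz": 0}
    - {"x": 0.15,"y": 0,"z": 0,"wx": 0,"wy": 0,"wz": 0}
    - {"x": 0.18,"y": 0,"z": 0,"wx": 0,"wy": 0,"wz": 0}
    - {"x": 0.2,"y": 0,"z": 0,"wx": 0,"wy": 0,"wz": 0}
    - {"x": 0.2,"y": 0,"z": 0,"wx": 0,"wy": 0,"wz": 0}
    - {"x": 0.2,"y": 0,"z": 0,"wx": 0,"wy": 0,"wz": 0}

```text
t: 13.5
eef_pos: [0.4521, -0.0312, 0.0106]
tool_rot: [-0.0, 0.997, 0.076, 0.001]
contact_force: [0.2, -0.8, -0.4]
gripper_width: 0.297
```

```bash
python3 -c "
from h import *
st(); rel([-.081,-.03,.01],-90)
A={'scene':snap('scene','pics/s7.png')}
p=np.load('rack.npy'); c0=np.r_[rw(p,[-.11,-.03,0])[0][:2],p[2]]
b,f=silfit(A,(100,110,30),(125,255,255),CASE,c0); print(f,wr(p,b[:2]),b[2]-p[2])
print('rack scene',wr(p,silfit(A,(11,40,60),(24,185,255),RACK,p)[0][:2]))
cv2.imwrite('pics/c9.png',cv2.resize(cv2.imread('pics/s7.png')[160:300,210:400],(800,589),interpolation=cv2.INTER_CUBIC))"
```

```text
t 13.5 rack [[-0.1767 -0.0287]] [ 0.45206207 -0.03116853  0.01060253] F [ 0.2 -0.8 -0.4] 0.29664308241113274 q7 [ 0.13  0.49 -0.24  2.22  0.26  0.46 -1.73]
[-0.081, -0.03, 0.01] [0.479 0.008 0.004] [-0.    -0.001  0.001]
0.12874015748031498 [[-0.10849473 -0.02741952]] -0.005559770308610212
rack scene [[ 0.00152461 -0.00040908]]
```

View pics/c9.png

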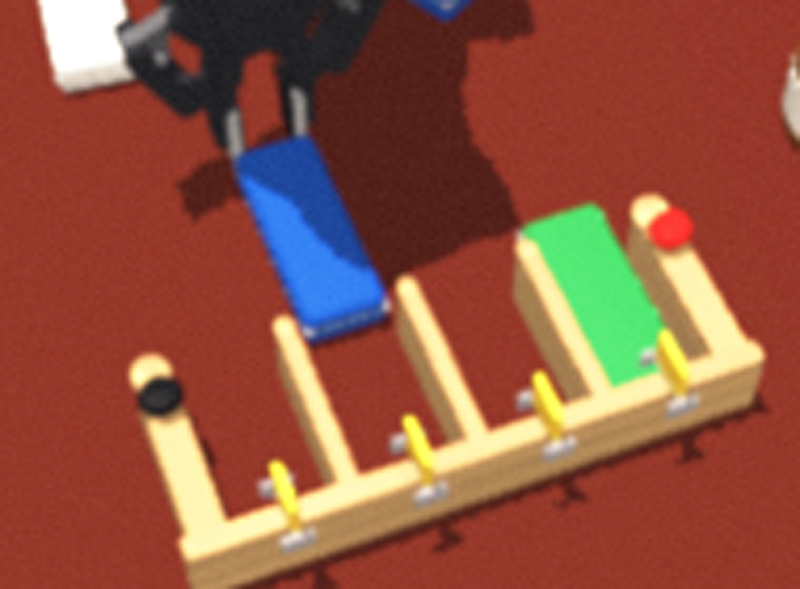

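The case (fit: rack (-108,-27) mm, yaw about 0) is right at the mouth of the third gap, between the walls at crop (290,325) and (405,285). Pushing on.

>>> jog_arm:
  plan:
    - {"x": 0.035,"y": 0,"z": 0,"wx": 0,"wy": 0,"wz": 0}
    - {"x": 0.07,"y": 0,"z": 0,"wx": 0,"wy": 0,"wz": 0}
    - {"x": 0.105,"y": 0.002,"z": 0,"wx": 0,"wy": 0,"wz": 0}
    - {"x": 0.14,"y": 0.003,"z": 0,"wx": 0,"wy": 0,"wz": 0}
    - {"x": 0.175,"y": 0.004,"z": 0,"wx": 0,"wy": 0,"wz": 0}
    - {"x": 0.21,"y": 0.005,"z": 0,"wx": 0,"wy": 0,"wz": 0}
    - {"x": 0.245,"y": 0.005,"z": 0,"wx": 0,"wy": 0,"wz": 0}
    - {"x": 0.28,"y": 0.006,"z": 0,"wx": 0,"wy": 0,"wz": 0}
    - {"x": 0.315,"y": 0.007,"z": 0,"wx": 0,"wy": 0,"wz": 0}
    - {"x": 0.35,"y": 0.007,"z": 0,"wx": 0,"wy": 0,"wz": 0}
    - {"x": 0.38,"y": 0.007,"z": 0,"wx": 0,"wy": 0,"wz": 0}
    - {"x": 0.4,"y": 0.007,"z": 0,"wx": 0,"wy": 0,"wz": 0}

```text
t: 14.55
eef_pos: [0.532, -0.0203, 0.0107]
tool_rot: [-0.0, 0.997, 0.076, 0.001]
contact_force: [-1.2, -0.3, 0.9]
gripper_width: 0.304
```

>>> jog_arm:
  plan:
    - {"x": 0.02,"y": 0,"z": 0,"wx": 0,"wy": 0,"wz": 0}
    - {"x": 0.04,"y": 0,"z": 0,"wx": 0,"wy": 0,"wz": 0}
    - {"x": 0.05,"y": 0,"z": 0,"wx": 0,"wy": 0,"wz": 0}
    - {"x": 0.06,"y": 0,"z": 0,"wx": 0,"wy": 0,"wz": 0}
    - {"x": 0.06,"y": 0,"z": 0,"wx": 0,"wy": 0,"wz": 0}

```text
t: 14.97
eef_pos: [0.5442, -0.0185, 0.0107]
tool_rot: [-0.0, 0.997, 0.076, 0.001]
contact_force: [-0.8, 0.2, 0.2]
gripper_width: 0.299
```

```bash
cat > chk.py <<'E'
from h import *
st()
A={'scene':cams.read_camera('scene')}
p=np.load('rack.npy'); c0=np.r_[rw(p,[-.018,-.03,0])[0][:2],p[2]]
b,f=silfit(A,(100,110,30),(125,255,255),CASE,c0); print(f,wr(p,b[:2]),b[2]-p[2])
E
python3 chk.py
```

```text
t 14.97 rack [[-0.0838 -0.0297]] [ 0.5441523  -0.0184665   0.01073629] F [-0.8  0.2  0.2] 0.2989272467172975 q7 [ 0.11  0.59 -0.24  2.01  0.24  0.57 -1.72]
0.3043282236248873 [[-0.03328324 -0.02782743]] -0.0521725116304413
```

>>> jog_arm:
  plan:
    - {"x": 0.005,"y": 0,"z": 0,"wx": 0,"wy": 0,"wz": 0}
    - {"x": 0.01,"y": 0,"z": 0,"wx": 0,"wy": 0,"wz": 0}
    - {"x": 0.01,"y": 0,"z": 0,"wx": 0,"wy": 0,"wz": 0}

```text
t: 15.27
eef_pos: [0.546, -0.0182, 0.0108]
tool_rot: [-0.0, 0.997, 0.076, 0.001]
contact_force: [-1.4, -0.5, -0.0]
gripper_width: 0.294
```

>>> jog_arm:
  plan:
    - {"x": 0.005,"y": 0,"z": 0,"wx": 0,"wy": 0,"wz": 0}
    - {"x": 0.01,"y": 0,"z": 0,"wx": 0,"wy": 0,"wz": 0}
    - {"x": 0.01,"y": 0,"z": 0,"wx": 0,"wy": 0,"wz": 0}

```text
t: 15.52
eef_pos: [0.547, -0.0181, 0.0106]
tool_rot: [-0.0, 0.997, 0.076, 0.0]
contact_force: [-3.7, 0.5, 3.4]
gripper_width: 0.298
```

>>> jog_arm:
  plan:
    - {"x": 0.01,"y": 0,"z": 0,"wx": 0,"wy": 0,"wz": 0}
    - {"x": 0.015,"y": 0,"z": 0,"wx": 0,"wy": 0,"wz": 0}
    - {"x": 0.015,"y": 0,"z": 0,"wx": 0,"wy": 0,"wz": 0}

```text
t: 15.77
eef_pos: [0.547, -0.0181, 0.01]
tool_rot: [0.0, 0.997, 0.076, -0.003]
contact_force: [-7.5, 0.2, 6.5]
gripper_width: 0.298
```

```bash
python3 -c "
from h import *
st(); snap('scene','pics/s8.png')
cv2.imwrite('pics/c10.png',cv2.resize(cv2.imread('pics/s8.png')[180:300,220:400],(800,533),interpolation=cv2.INTER_CUBIC))"
```

```text
t 15.77 rack [[-0.0809 -0.0298]] [ 0.54701553 -0.01814849  0.00999433] F [-7.5  0.2  6.5] 0.29753217806579396 q7 [ 0.11  0.59 -0.24  1.99  0.24  0.59 -1.72]
```

View pics/c10.png

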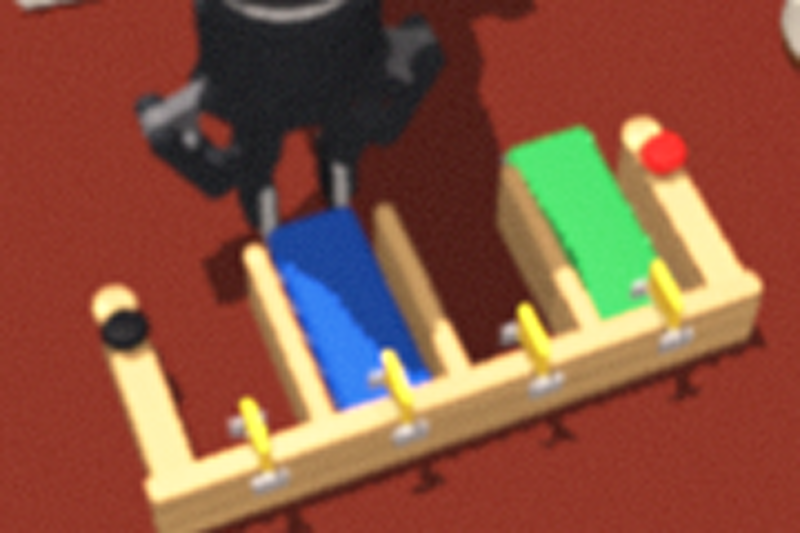

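The contact force rises to 7.5 N with no further motion, at the expected home position. Backing straight off, then up and aside for a check.

>>> jog_arm:
  plan:
    - {"x": -0.05,"y": 0,"z": 0,"wx": 0,"wy": 0,"wz": 0}
    - {"x": -0.15,"y": 0,"z": 0,"wx": 0,"wy": 0,"wz": 0}
    - {"x": -0.2,"y": 0,"z": -0.15,"wx": 0,"wy": 0,"wz": 0}
    - {"x": -0.2,"y": 0,"z": -0.35,"wx": 0,"wy": 0,"wz": 0}
    - {"x": -0.2,"y": 0,"z": -0.55,"wx": 0,"wy": 0,"wz": 0}
    - {"x": -0.2,"y": 0,"z": -0.75,"wx": 0,"wy": 0,"wz": 0}
    - {"x": -0.2,"y": 0.2,"z": -0.9,"wx": 0,"wy": 0,"wz": 0}
    - {"x": -0.2,"y": 0.4,"z": -0.9,"wx": 0,"wy": 0,"wz": 0}
    - {"x": -0.2,"y": 0.6,"z": -0.9,"wx": 0,"wy": 0,"wz": 0}
    - {"x": -0.2,"y": 0.8,"z": -0.9,"wx": 0,"wy": 0,"wz": 0}
    - {"x": -0.2,"y": 1,"z": -0.9,"wx": 0,"wy": 0,"wz": 0}
    - {"x": -0.2,"y": 1,"z": -0.9,"wx": 0,"wy": 0,"wz": 0}

```text
t: 16.82
eef_pos: [0.5385, -0.2325, 0.1906]
tool_rot: [0.003, 0.998, 0.07, -0.002]
contact_force: [-1.0, -0.9, -0.7]
gripper_width: 0.298
```

>>> jog_arm:
  plan:
    - {"x": -0.1,"y": 0.2,"z": 0,"wx": 0,"wy": 0,"wz": 0}
    - {"x": -0.2,"y": 0.4,"z": 0,"wx": 0,"wy": 0,"wz": 0}
    - {"x": -0.2,"y": 0.6,"z": 0,"wx": 0,"wy": 0,"wz": 0}
    - {"x": -0.2,"y": 0.8,"z": 0,"wx": 0,"wy": 0,"wz": 0}
    - {"x": -0.2,"y": 0.9,"z": 0,"wx": 0,"wy": 0,"wz": 0}
    - {"x": -0.2,"y": 0.9,"z": 0,"wx": 0,"wy": 0,"wz": 0}
    - {"x": -0.2,"y": 0.9,"z": 0,"wx": 0,"wy": 0,"wz": 0}

```text
t: 17.4
eef_pos: [0.5234, -0.4186, 0.1913]
tool_rot: [0.004, 0.998, 0.068, -0.002]
contact_force: [0.3, -0.0, 1.7]
gripper_width: 0.301
```

```bash
python3 chk.py; python3 -c "
from h import *
A={n:snap(n,'pics/%s9.png'%n) for n in('top','scene')}
p=np.load('rack.npy')
for nm,lo,hi,y in(('blue',(100,110,30),(125,255,255),-.03),('green',(45,90,30),(80,255,255),.09)):
  b,f=silfit({'top':A['top']},lo,hi,CASE,np.r_[rw(p,[-.015,y,0])[0][:2],p[2]]); print(nm,f,wr(p,b[:2]),b[2]-p[2])
a=cv2.resize(A['top'][100:310,170:510],(620,383))
cv2.imwrite('pics/c11.png',cv2.resize(A['top'][90:310,170:510],(800,518),interpolation=cv2.INTER_CUBIC)[:,:,::-1])"
```

```text
t 17.4 rack [[-0.1632 -0.4224]] [ 0.52343667 -0.41859831  0.19132375] F [ 0.3 -0.   1.7] 0.30124094511799104 q7 [ 0.69  0.51 -0.15  1.6   0.1   1.04 -0.93]
0.3166150464581876 [[-0.03650912 -0.0266434 ]] -0.013586219313231729
blue 0.1399752256237834 [[-0.01478885 -0.02733502]] -0.014568297017517412
green 0.08464485705865021 [[-0.016879    0.09017491]] 0.007517678719041826
```

View pics/c11.png

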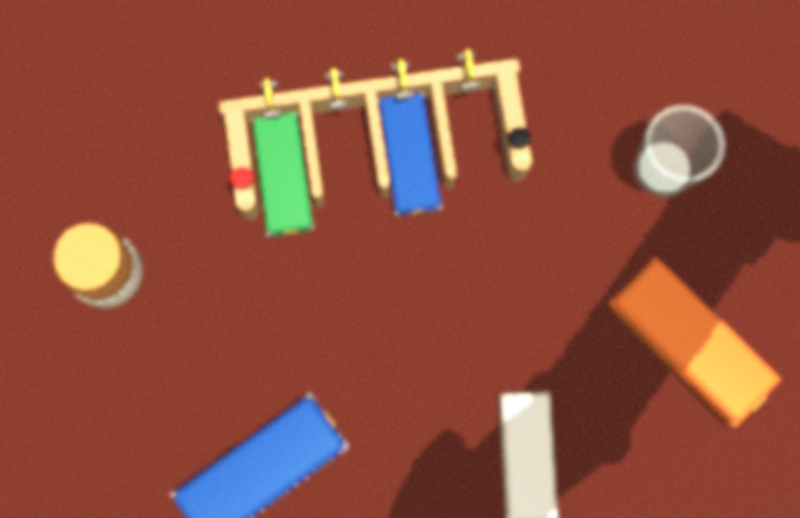

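Top view: the blue case at crop (410,153) is fully home in the third gap and matches the green one. Fitted x is -14.8 mm against a nominal -15. Everything else is where it was, and the arm is clear.

```bash
python3 -c "
from station import bot
print(bot.hand_in())"
```

```text
the job is handed in; nothing more can be done
None
```

The job is done and handed in at about 17.5 s. The first three tabs were tipped in order, and the blue case is fully home in the third gap.

**What I did:** Starting at the red-knob end, I swept the closed fingertip along the rail over tabs a, b and c, stopping and lifting before tab d. I then pushed the smaller blue case sideways with two fingertips until it lined up with the third gap. A two-finger push on its near end took it in until it met the back rail.

**Last checks:**
- **Blue case:** the final push rose to about 7.5 N with no further movement. The top camera fit puts it at rack (-14.8, -27.3) mm with yaw about -0.8°, against a nominal (-15, -30).
- **Other things:** the green case fits at (-16.9, 90.2) mm. The tumbler, jar and other cases look unmoved in the picture. All four tabs are upright and the arm is clear.
- **Tabs:** I saw tab a clearly tipped mid-sweep. I did not view tabs b and c while tipped, but the same height and line went past them and they were upright afterwards.

**Disagreement:** the final scene-camera fit put the blue case about 20 mm short of home, at x of about -36 mm. It is a poor fit because the rail and walls hide part of the case from that side. I trusted the top view and the contact force instead.

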